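# Open a fume extractor for a filter change

## Task

The fume extractor's filter is due for a change. Turn the three captive clamp knobs on its sloping front counter-clockwise as far as they go, the two side knobs first (in either order) and the top one last; then lift the grille off by its handle and lay it down gently, without dropping it, flat with the handle up and wholly on the rubber mat. Leave the things lying about where they are.

Things in the scene. Friction and masses are not known exactly. Their poses are not given: they have to be found in the camera images.
- extractor: bench fume extractor, fixed grey steel case 290 wide, 260 deep. Its front face slopes up away from the robot at 30 deg, from 60 high at the front edge to the flat ledge 170 high at the back. Origin on the table straight under the grille's middle, where the face is 105 high; x horizontal towards the back, y left, z up. The face's normal, and the knobs' axes, are (-0.5, 0, 0.866) in these axes.
- knob_left_grip (a point): Knob left of the grille (+y). Bar grip 64 long, 14 thick, 36 tall, on the axis; beneath it a flat tongue reaching 48 from the axis, 16 wide, over the grille's edge at first. Point on the turning axis, 39 above the face, 13 below the bar's top, 23 above the tongue. Axes turn with the knob: x along the bar to the tongue's tip, y across it, z along the turning axis out of the face.
- knob_left (a joint): turn of this knob in rad: 0 = clamped (tongue square over the grille's edge), growing counter-clockwise as seen looking onto the face, up to a hard end stop at 1.5 = released. Starts at 0 to 0.35, friction about 0.08 N m, stays where it is left. The tongue is clear of the grille from about 1.1.
- knob_right_grip (a point): Knob right of the grille (-y). Bar grip 64 long, 14 thick, 36 tall, on the axis; beneath it a flat tongue reaching 48 from the axis, 16 wide, over the grille's edge at first. Point on the turning axis, 39 above the face, 13 below the bar's top, 23 above the tongue. Axes turn with the knob: x along the bar to the tongue's tip, y across it, z along the turning axis out of the face.
- knob_right (a joint): turn of this knob in rad: 0 = clamped (tongue square over the grille's edge), growing counter-clockwise as seen looking onto the face, up to a hard end stop at 1.5 = released. Starts at 0 to 0.35, friction about 0.08 N m, stays where it is left. The tongue is clear of the grille from about 1.1.
- knob_top_grip (a point): Knob above the grille. Bar grip 64 long, 14 thick, 36 tall, on the axis; beneath it a flat tongue reaching 48 from the axis, 16 wide, over the grille's edge at first. Point on the turning axis, 39 above the face, 13 below the bar's top, 23 above the tongue. Axes turn with the knob: x along the bar to the tongue's tip, y across it, z along the turning axis out of the face.
- knob_top (a joint): turn of this knob in rad: 0 = clamped (tongue square over the grille's edge), growing counter-clockwise as seen looking onto the face, up to a hard end stop at 1.5 = released. Starts at 0 to 0.35, friction about 0.08 N m, stays where it is left. The tongue is clear of the grille from about 1.1.
- grille_handle (a point): loose aluminium plate 100 x 144, 6 thick, 0.2 to 0.4 kg, with a bow handle: bar 70 long, 14 x 14, on two posts. Point: middle of the bar, 43 above the plate's underside. Axes: x square to the bar, along the 100 side (up the slope at first), y along bar and 144 side, z out of the plate on the handle's side. It lies on the face against a lip 8 high at its lower edge, under the three tongues.
- grille_corner_a (a point): corner of the grille's underside at +x +y (50 and 72 from its middle), axes as grille_handle
- grille_corner_b (a point): corner of the grille's underside at +x -y (50 and 72 from its middle), axes as grille_handle
- grille_corner_c (a point): corner of the grille's underside at -x -y (50 and 72 from its middle), axes as grille_handle
- grille_corner_d (a point): corner of the grille's underside at -x +y (50 and 72 from its middle), axes as grille_handle
- mat_middle (a point): flat dark rubber mat 170 x 200, 4 thick, fixed to the table beside the extractor, on its left or right (a grey open parts tray with compartments, 28 high, is on the other side). Point: middle of its top face; x along the 170 side, y along the 200 side, z up.
- reel_middle (a point): bystander: solder reel, 64 across and 46 high, standing loose on the ledge at the back of the extractor, left of the middle; point at its centre
- tin_middle (a point): bystander: flat round tin, 90 across, 34 high, on the table; point at its centre
- jar_middle (a point): bystander: jar with a cap, 56 across, 85 high, on the table; point at its centre
- driver_grip (a point): bystander: screwdriver 190 long lying on the table in front of the extractor; point on its handle
- brush_grip (a point): bystander: brush 170 long lying on the table at the left; point on its handle
- grille: the whole grille described under grille_handle; origin at the middle of its underside, same axes

How it is judged:
On the way, in this order (a step that is already met when the one before it is completed fails the run):
1. both side knobs are turned to their end stops (within 0.1 rad) while the top knob is not yet (value of joint each of knob_left, knob_right above 1.4 rad and not (value of joint knob_top above 1.4 rad)), for 0.2 s.
2. the top knob is turned to its end stop (within 0.1 rad) (value of joint knob_top above 1.4 rad), for 0.2 s.
At the end, for the whole second after the job is handed in: All three knobs stand within 0.1 rad of their end stops; the grille lies at rest, flat (within 0.06 rad) and handle up on the mat, each corner less than 8 mm above the mat's top and none more than 5 mm outside its edge (value of joint each of knob_left, knob_right, knob_top above 1.4 rad and x of grille_corner_a in the frame of mat_middle between -0.09 and 0.09 m and y of grille_corner_a in the frame of mat_middle between -0.105 and 0.105 m and z of each of grille_corner_a, grille_corner_b, grille_corner_c, grille_corner_d in the frame of mat_middle below 0.008 m and x of grille_corner_b in the frame of mat_middle between -0.09 and 0.09 m and y of grille_corner_b in the frame of mat_middle between -0.105 and 0.105 m and x of grille_corner_c in the frame of mat_middle between -0.09 and 0.09 m and y of grille_corner_c in the frame of mat_middle between -0.105 and 0.105 m and x of grille_corner_d in the frame of mat_middle between -0.09 and 0.09 m and y of grille_corner_d in the frame of mat_middle between -0.105 and 0.105 m and angle between grille_handle's own z axis and vertical below 0.06 rad and linear speed of grille below 0.02 m/s); the robot touches nothing.
It fails at once if a bystander (reel, tin, jar, screwdriver, brush) is moved more than 40 mm (distance of any of reel_middle, tin_middle, jar_middle, driver_grip, brush_grip from where it was at the start of the episode above 0.04 m).
It fails at once if the grille is dropped: it moves faster than 0.5 m/s while the fingers are not on it (linear speed of grille above 0.5 m/s and contact force between the fingers and grille below 0.05 N).
It also fails if it takes over 72 s, if anything falls off the work surface, if the arm or the gripper's body presses on something with over 40 N, if the wrist force passes 120 N, or if a joint passes its speed limit or range.

## Robot

A 7-joint arm with a two-finger parallel gripper is mounted at the origin on the work surface. World frame = base frame: x ahead of the robot, y to its left, z up, the work surface at z = 0. Lengths are in m, angles in rad, forces in N, time in s.
With the tool pointing down it reaches from about 0.35 to 0.775 m from the base axis. Payload 3.1 kg.
Tool frame: the origin (TCP) lies at the very end of the fingers, on their centre line; the grasp point (between the pads) lies 19 mm behind it; z points along the fingers, y is the line along which they close (so a half turn about z gives the same grasp; the last joint's range is limited). The gripper opens to 85 mm and grips with 20 to 120 N. Pads are 22 mm wide; open, the fingers measure 114 mm over their backs; the gripper's body (76 mm by 85 mm) begins 54 mm behind the grasp point. The pads swing forward as they close: fully open they stand 13 mm farther back than shut.
Start: joints at [-1.148, 0.311, 0.014, 1.512, -0.004, 1.319, -0.027], TCP at [0.247, 0.492, 0.231] pointing down, gripper open.
Joint ranges: [-2.7, 2.7], [-0.3, 1.91], [-1.27, 1.3], [0.12, 2.57], [-1.44, 4.58], [0.2, 2.03], [-3.05, 3.05]. Speed limits (rad/s): [2.79, 2.79, 3.14, 3.14, 3.14, 3.14, 3.14].

## Interface

Orientations are given as a 3x3 rotation matrix whose columns are the frame's x, y, z axes.
In Python, from workcell import robot gives the robot as it stands.
- The arm moves only by the tool step_arm, never from a script. Its argument "deltas" is text: rows parted by semicolons, each of 5 numbers parted by spaces: the shift along the tool's x, y, z in mm, then the turn about the tool's z in degrees, then the opening, from 0 (shut) to 1 (fully open). A call has exactly 10 rows; each row is the pose to reach, as a shift and turn from the pose commanded when the call began, along the tool's axes at that moment; what a row does not reach only later rows make up. A row lasts 1/8 s, in which the tool goes at most 62.5 mm and 10.7 degrees, less where a joint would pass 70% of its speed; a pose out of reach is approached as far as the arm can. A call with a gripper value outside its range is refused whole. The fingers move at their own pace and stop on an object; "squeeze" is the grip in N (left out, the last holds). Time passes only in rows, so rows that repeat a pose let the fingers close, or fill a call up. It gives the time, the measured TCP pose, the force, the opening and the grip force at its end, in the units of the state.
- robot.read_state(): the state, without advancing time (a new reading comes with each control period).
- robot.read_camera(name): name is "scene" or "top" or "wrist"; returns the picture (384x512x3 uint8, red, green, blue); there is no depth.
- robot.camera_params(name): a dict with "mtx" (3x3 intrinsics, pixels), "dist_coeffs" ([k1, k2, p1, p2, k3] as OpenCV has them; the pictures are not rectified), "extrinsics" (4x4, takes a point from camera to world coordinates); the wrist camera has in their place "T_tool_cam" (4x4, takes a point from camera to tool coordinates, whose origin is the TCP and whose axes are the flange's). Camera axes: x right, y up, looking along -z (the intrinsics and any distortion apply to the point x, -y, -z); pixel columns grow to the right and rows downward; lengths in m; the calibration is good to about 2 mm. A picture is of the moment at which its call begins: read the wrist's pose just before it. camera_params takes no time and is no camera call.
- robot.hand_in(): hands the job in; it is judged then, once.
Trained networks look in the newest picture that a camera, given by its name, has taken for a name from the list of things; names that differ only in an ending like _2 or _b are one class to them, and where a whole thing is asked for, a point or a joint stands for the part that bears it (a point fixed in the world has none). Each returns a list of dicts, best first, with "p" (0 to 1); they miss things now and then, are a little off and sometimes report something else, mostly with a low value. They report only what shows in the picture. A call takes as long as a camera call.
- robot.find_in(camera, query): "xyz" ([x, y, z] in m, in world coordinates, good to about 4 mm: the middle of the surface that is visible of it).
- robot.pinpoint(camera, query): "xyz" ([x, y, z] in m, in world coordinates, good to about 4 mm: a listed point, or the origin of a listed thing).
The state is a dict: "time": time; "qpos": joint angles; "qd": joint speeds; "tau": joint torques, N m; "tcp_pos": TCP position; "tool_rot": TCP orientation; "wrist_force": force on the tool from outside, world axes, zero at the start; "wrist_torque": the same for the moment, N m; "grip_width": finger opening in m; "gripper_force": force on a finger pad.
Only numpy, scipy, OpenCV 4.12 (cv2) and the standard library are available. Lean on these libraries where they do the work, as an engineer would, in place of code of your own. Each camera call takes 0.05 s, during which the arm holds its last target. There are 200 camera calls.

## Working session

There is one attempt and no reset: what is moved stays moved. The work goes in short steps, Python scripts to look and compute and a tool call to move; the robot and the scene stay as the last step left them, time stands still between calls to the robot, and variables do not carry over. Pictures are saved under pics/ and viewed, at most 10 in all, crops included, and the job is handed in when it is done.

Besides the shell and the picture viewer there is one more tool, called after "Emit:" as a command line: name --argument value ..., lists and objects as JSON in quotes. step_arm: Moves the arm, as the interface text tells. Its arguments: {"type":"object","properties":{"deltas":{"type":"string"},"squeeze":{"type":"number"}},"required":["deltas"]}

```bash
mkdir -p pics
cat > h.py <<'E'
import numpy as np, cv2
from workcell import robot
np.set_printoptions(precision=4,suppress=True)
def snap(n,f):
    im=robot.read_camera(n); cv2.imwrite('pics/'+f,im[:,:,::-1]); return im
E
python3 - <<'E'
from h import *
a=snap('scene','s1.png');b=snap('top','t1.png')
cv2.imwrite('pics/both1.png',cv2.resize(np.hstack([a,b])[:,:,::-1],(800,300)))
s=robot.read_state(); print(s['time'],s['tcp_pos'],s['tool_rot'],s['grip_width'])
for c in ['top','scene']:
  for q in ['extractor','knob_left_grip','knob_right_grip','knob_top_grip','grille_handle','grille_corner_a','grille_corner_c','mat_middle','reel_middle','tin_middle','jar_middle','driver_grip','brush_grip']:
    print(c,q,[(np.round(d['xyz'],3).tolist(),round(d['p'],2)) for d in robot.pinpoint(c,q)[:4]])
for n in ['scene','top']: print(robot.camera_params(n))
print(robot.camera_params('wrist'))
E
```

```text
0.1 [0.2462 0.4911 0.2303] [[-0.894   0.4481 -0.0009]
 [ 0.4481  0.894  -0.0019]
 [-0.0001 -0.0021 -1.    ]] 0.085730194757726
top extractor [([0.545, -0.02, -0.002], 0.65), ([0.687, 0.33, 0.043], 0.51), ([0.422, 0.541, 0.008], 0.18)]
top knob_left_grip [([0.529, 0.091, 0.13], 0.5), ([0.422, 0.539, 0.009], 0.33)]
top knob_right_grip [([0.496, -0.122, 0.132], 0.51)]
top knob_top_grip [([0.686, 0.33, 0.04], 0.63), ([0.597, -0.03, 0.18], 0.51)]
top grille_handle [([0.529, -0.013, 0.14], 0.88)]
top grille_corner_a [([0.515, 0.059, 0.081], 0.93), ([0.601, 0.045, 0.131], 0.74), ([0.578, -0.099, 0.129], 0.74), ([0.493, -0.084, 0.08], 0.63)]
top grille_corner_c [([0.515, 0.059, 0.081], 0.93), ([0.601, 0.045, 0.131], 0.74), ([0.578, -0.099, 0.129], 0.74), ([0.493, -0.084, 0.08], 0.63)]
top mat_middle [([0.476, 0.36, 0.003], 0.65)]
top reel_middle [([0.707, 0.038, 0.193], 0.52)]
top tin_middle [([0.493, -0.086, 0.08], 0.68), ([0.703, -0.315, 0.015], 0.67)]
top jar_middle [([0.688, 0.328, 0.042], 0.55)]
top driver_grip [([0.373, -0.033, 0.017], 0.63), ([0.494, -0.119, 0.127], 0.42)]
top brush_g
[... 1575 characters left out ...]
],
       [  0.    ,   0.    ,   1.    ]]), 'dist_coeffs': array([-0.0127,  0.    ,  0.    ,  0.    ,  0.    ]), 'extrinsics': array([[-0.0271,  0.9982, -0.0534,  0.4785],
       [-0.9996, -0.0272, -0.0027,  0.1099],
       [-0.0042,  0.0533,  0.9986,  1.3863],
       [ 0.    ,  0.    ,  0.    ,  1.    ]])}
{'mtx': array([[310.0563,   0.    , 250.0866],
       [  0.    , 310.0563, 197.7859],
       [  0.    ,   0.    ,   1.    ]]), 'dist_coeffs': array([-0.0158,  0.    ,  0.    ,  0.    ,  0.    ]), 'T_tool_cam': array([[ 0.0002,  0.957 ,  0.2899,  0.0728],
       [ 1.    , -0.0002,  0.0001,  0.0015],
       [ 0.0001,  0.2899, -0.957 , -0.1431],
       [ 0.    ,  0.    ,  0.    ,  1.    ]])}
```

View pics/t1.png

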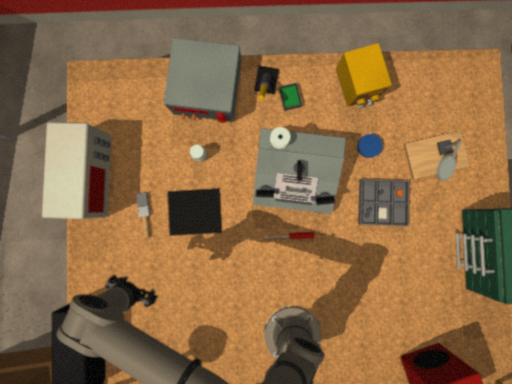

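View pics/s1.png

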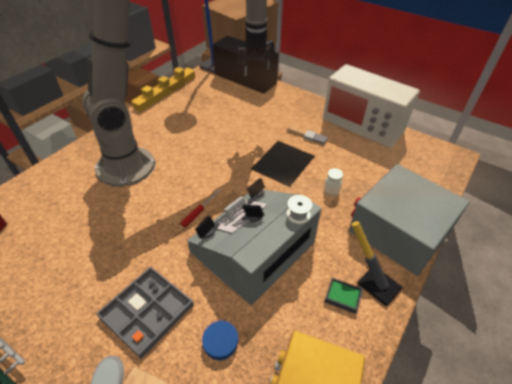

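```bash
cat >> h.py <<'E'
def go(x,y,z,ydeg,cmd=None):
    "shift (mm) and turn (deg) in tool axes to bring TCP to x,y,z with tool y at world angle ydeg"
    s=robot.read_state(); R=s['tool_rot']; p=np.array(s['tcp_pos']) if cmd is None else np.array(cmd)
    a=np.degrees(np.arctan2(R[1,1],R[0,1])); t=-((ydeg-a+180)%360-180)
    print('now',s['time'],p,'yaw',round(a,2),'-> mm',np.round(R.T@(np.array([x,y,z])-p)*1000,1),'turn',round(t,1),'q',s['qpos'])
E
python3 - <<'E'
from h import *
go(.524,.09,.25,-9.2)
# mat yaw from top image
im=cv2.imread('pics/t1.png'); g=cv2.cvtColor(im,cv2.COLOR_BGR2GRAY)
m=np.zeros_like(g); m[175:245,155:235]=(g[175:245,155:235]<50)
c=max(cv2.findContours(m,0,1)[0],key=cv2.contourArea); r=cv2.minAreaRect(c); print(r)
P=robot.camera_params('top'); u=cv2.undistortPoints(cv2.boxPoints(r)[:,None],P['mtx'],P['dist_coeffs'])[:,0]
E=P['extrinsics']
for a in u:
    d=E[:3,:3]@np.array([a[0],-a[1],-1]); k=(0.004-E[2,3])/d[2]; print(E[:3,3]+k*d)
E
```

```text
now 1.4 [0.2465 0.4917 0.2313] yaw 63.37 -> mm [-428.1 -234.7  -18.7] turn 72.6 q [-1.1477  0.3109  0.014   1.5115 -0.0044  1.3192 -0.0272]
((194.327392578125, 211.44351196289062), (43.25872039794922, 50.82633972167969), 87.56334686279297)
[0.5517 0.4558 0.004 ]
[0.5547 0.2619 0.004 ]
[0.3906 0.2584 0.004 ]
[0.3875 0.4512 0.004 ]
```

Emit:
step_arm --deltas "-43 -23 -10 8 0.6;-86 -47 -19 16 0.6;-128 -70 -19 24 0.6;-171 -94 -19 32 0.6;-214 -117 -19 40 0.6;-257 -141 -19 48 0.6;-300 -164 -19 56 0.6;-342 -188 -19 64 0.6;-385 -211 -19 72 0.6;-428 -235 -19 72.6 0.6" --squeeze 20

```text
time: 2.65
tcp_pos: [0.5246, 0.0888, 0.2505]
tool_rot: [[0.161, 0.987, 0.001], [0.987, -0.161, 0.0], [0.001, 0.001, -1.0]]
wrist_force: [0.8, 0.4, 0.4]
grip_width: 0.0515
gripper_force: 0.0
```

Run:
```python
from h import *
s=robot.read_state(); print(s['tcp_pos'],s['tool_rot'])
im=snap('wrist','w1.png')
for q in ['extractor','knob_left_grip','knob_right_grip','knob_top_grip','grille_handle','grille_corner_a']:
    print(q,[(np.round(d['xyz'],4).tolist(),round(d['p'],2)) for d in robot.pinpoint('wrist',q)[:4]])
```

```text
[0.5246 0.0888 0.2505] [[ 0.1607  0.987   0.0006]
 [ 0.987  -0.1607  0.0005]
 [ 0.0006  0.0005 -1.    ]]
extractor [([0.5434, -0.0191, 0.0041], 0.74)]
knob_left_grip [([0.5244, 0.0896, 0.1288], 0.72)]
knob_right_grip []
knob_top_grip []
grille_handle [([0.5229, -0.0174, 0.1446], 0.81)]
grille_corner_a [([0.5985, 0.0482, 0.1308], 0.96), ([0.4989, -0.0829, 0.0814], 0.78)]
```

View pics/w1.png

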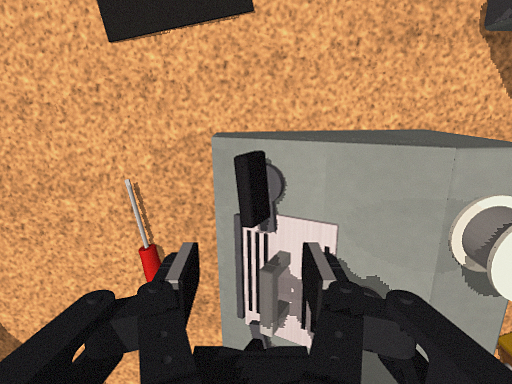

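Emit:
step_arm --deltas "0 -1 40 -2 0.6;0 -1 80 -5 0.6;0 -1 115 -5 0.6;0 -1 129 -5 0.6;0 -1 129 -5 0.5;0 -1 129 -5 0.4;0 -1 129 -5 0.3;0 -1 129 -5 0.2;0 -1 129 -5 0.1;0 -1 129 -5 0.1" --squeeze 20

```text
time: 4.25
tcp_pos: [0.5244, 0.0902, 0.1228]
tool_rot: [[0.074, 0.997, 0.004], [0.997, -0.074, 0.001], [0.001, 0.004, -1.0]]
wrist_force: [0.3, -0.1, 7.1]
grip_width: 0.0223
gripper_force: 18.7
```

Emit:
step_arm --deltas "0 0 0 -8 0;0 0 0 -16 0;0 0 0 -25 0;0 0 0 -34 0;0 0 0 -43 0;0 0 0 -52 0;0 0 0 -61 0;0 0 0 -69 0;0 0 0 -76 0;0 0 0 -82 0"

```text
time: 5.5
tcp_pos: [0.5228, 0.0906, 0.1229]
tool_rot: [[-0.978, 0.208, 0.001], [0.208, 0.978, 0.001], [-0.0, 0.002, -1.0]]
wrist_force: [-3.1, 0.9, 6.8]
grip_width: 0.0136
gripper_force: 19.9
```

Run:
```python
from h import *
s=robot.read_state(); print(s['wrist_torque'],s['qpos'])
go(.5244,.0902,.1228,76.5)
```

```text
[ 0.2193  0.1602 -0.1343] [-0.3302  0.3584  0.1637  1.731  -0.0673  1.0568  1.2171]
now 5.5 [0.5228 0.0906 0.1229] yaw 77.97 -> mm [-1.7 -0.1  0.1] turn 1.5 q [-0.3302  0.3584  0.1637  1.731  -0.0673  1.0568  1.2171]
```

Emit:
step_arm --deltas "0 0 0 -2 0;0 0 0 -4 0;0 0 0 -4 0;0 0 0 -4 0;0 0 0 0 0.2;0 0 0 0 0.4;0 0 0 0 0.5;0 0 -40 0 0.5;0 0 -90 0 0.5;0 -20 -100 0 0.5"

```text
time: 6.75
tcp_pos: [0.5208, 0.0724, 0.2249]
tool_rot: [[-0.978, 0.207, 0.007], [0.207, 0.978, 0.002], [-0.007, 0.004, -1.0]]
wrist_force: [-0.2, -0.1, -1.1]
grip_width: 0.0425
gripper_force: 0.0
```

Run:
```python
from h import *
go(.495,-.119,.235,-4)
```

```text
now 6.75 [0.5208 0.0724 0.2249] yaw 78.03 -> mm [ -14.5 -192.5  -10.7] turn 82.0 q [-0.3152  0.2591  0.1822  1.6009 -0.05    1.2786  1.237 ]
```

Emit:
step_arm --deltas "-2 -22 -11 10 0.6;-4 -44 -11 20 0.6;-6 -66 -11 30 0.6;-8 -90 -11 40 0.6;-9 -112 -11 50 0.6;-11 -135 -11 60 0.6;-12 -155 -11 70 0.6;-13 -175 -11 80 0.6;-14 -192 -11 82 0.6;-14 -192 -11 82 0.6"

```text
time: 8.0
tcp_pos: [0.4907, -0.1222, 0.2319]
tool_rot: [[0.075, 0.997, -0.001], [0.997, -0.075, -0.001], [-0.001, -0.001, -1.0]]
wrist_force: [0.2, 0.8, 0.1]
grip_width: 0.051
gripper_force: 0.0
```

Run:
```python
from h import *
s=robot.read_state(); print(s['tcp_pos'],s['tool_rot'])
im=snap('wrist','w2.png')
for q in ['extractor','knob_left_grip','knob_right_grip','knob_top_grip','grille_handle','grille_corner_a']:
    print(q,[(np.round(d['xyz'],4).tolist(),round(d['p'],2)) for d in robot.pinpoint('wrist',q)[:4]])
go(.495,-.118,.123,-4)
```

```text
[ 0.4907 -0.1222  0.2319] [[ 0.0754  0.9972 -0.0011]
 [ 0.9972 -0.0754 -0.0006]
 [-0.0007 -0.001  -1.    ]]
extractor [([0.3667, -0.0318, 0.0115], 0.61)]
knob_left_grip []
knob_right_grip [([0.4932, -0.1186, 0.1261], 0.94), ([0.5473, -0.0159, 0.1024], 0.35)]
knob_top_grip [([0.5936, -0.0248, 0.181], 0.84), ([0.5236, -0.019, 0.1391], 0.74)]
grille_handle [([0.5241, -0.0184, 0.1422], 0.89)]
grille_corner_a [([0.5789, -0.1012, 0.1324], 0.84), ([0.4945, -0.0812, 0.0772], 0.74)]
now 8.35 [ 0.4918 -0.1193  0.2322] yaw -4.11 -> mm [  1.5   3.1 109.2] turn -0.1 q [-0.1981  0.2322  0.4925  1.6415 -0.1137  1.2965  0.2424]
```

View pics/w2.png

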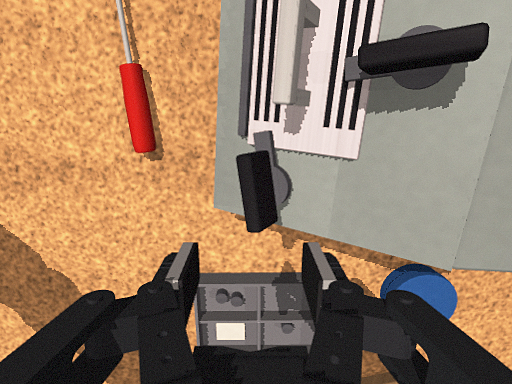

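Emit:
step_arm --deltas "1 1 40 -3 0.6;1 1 80 -5 0.6;1 1 100 -5 0.6;1 1 110 -5 0.6;1 1 110 -5 0.5;1 1 110 -5 0.4;1 1 110 -5 0.3;1 1 110 -5 0.2;1 1 110 -5 0.1;1 1 110 -5 0.1" --squeeze 20

```text
time: 9.6
tcp_pos: [0.4943, -0.1194, 0.1235]
tool_rot: [[-0.014, 1.0, 0.004], [1.0, 0.014, -0.0], [-0.0, 0.004, -1.0]]
wrist_force: [1.0, 0.2, 5.8]
grip_width: 0.0216
gripper_force: 19.0
```

Emit:
step_arm --deltas "0 0 0 -9 0;0 0 0 -18 0;0 0 0 -27 0;0 0 0 -36 0;0 0 0 -45 0;0 0 0 -54 0;0 0 0 -63 0;0 0 0 -71 0;0 0 0 -77 0;0 0 0 -80 0"

```text
time: 10.85
tcp_pos: [0.4938, -0.1177, 0.1237]
tool_rot: [[-0.987, 0.16, 0.003], [0.16, 0.987, 0.003], [-0.002, 0.003, -1.0]]
wrist_force: [-0.6, 2.5, 8.2]
grip_width: 0.0141
gripper_force: 33.6
```

Run:
```python
from h import *
s=robot.read_state(); print(s['wrist_torque'])
go(.4943,-.119,.1235,78)
```

```text
[ 0.8985 -0.3211 -0.7898]
now 10.85 [ 0.4938 -0.1177  0.1237] yaw 80.77 -> mm [-0.7 -1.2  0.2] turn 2.8 q [ 0.0418  0.3142  0.2003  1.7935 -0.0755  1.0389  1.6805]
```

Emit:
step_arm --deltas "0 0 0 3 0.2;0 0 0 3 0.4;0 0 0 3 0.5;0 0 -50 3 0.5;0 0 -100 10 0.5;-10 10 -115 20 0.5;-25 30 -115 30 0.5;-40 50 -115 40 0.5;-60 75 -115 50 0.5;-80 95 -115 60 0.5"

```text
time: 12.1
tcp_pos: [0.587, -0.0375, 0.2367]
tool_rot: [[-0.35, 0.937, -0.001], [0.937, 0.35, 0.0], [0.001, -0.001, -1.0]]
wrist_force: [0.4, 0.1, -0.0]
grip_width: 0.0426
gripper_force: 0.0
```

Run:
```python
from h import *
go(.592,-.026,.24,-88)
```

```text
now 12.1 [ 0.587  -0.0375  0.2367] yaw 20.5 -> mm [ 9.   8.6 -3.3] turn 108.5 q [-0.1893  0.3963  0.3224  1.3989 -0.1251  1.368   0.4929]
```

Emit:
step_arm --deltas "3 3 -3 10.6 0.5;6 6 -3 21.2 0.5;9 9 -3 31.8 0.5;9 9 -3 42.4 0.5;9 9 -3 53 0.5;9 9 -3 63.6 0.5;9 9 -3 74.2 0.5;9 9 -3 84.8 0.5;9 9 -3 95.4 0.5;9 9 -3 106 0.5"

```text
time: 13.35
tcp_pos: [0.5915, -0.0269, 0.2397]
tool_rot: [[0.997, 0.077, -0.002], [0.077, -0.997, -0.0], [-0.002, 0.0, -1.0]]
wrist_force: [-0.7, 0.3, 1.3]
grip_width: 0.0425
gripper_force: 0.0
```

Run:
```python
from h import *
s=robot.read_state(); print(s['tcp_pos'],s['tool_rot'])
im=snap('wrist','w3.png')
for q in ['knob_top_grip','grille_handle','knob_left_grip']:
    print(q,[(np.round(d['xyz'],4).tolist(),round(d['p'],2)) for d in robot.pinpoint('wrist',q)[:4]])
go(.594,-.026,.168,-88)
```

```text
[ 0.5915 -0.0269  0.2397] [[ 0.997   0.0773 -0.0017]
 [ 0.0773 -0.997  -0.0002]
 [-0.0018  0.0001 -1.    ]]
knob_top_grip [([0.5931, -0.0254, 0.177], 0.96)]
grille_handle [([0.5243, -0.0188, 0.1404], 0.87)]
knob_left_grip [([0.5277, 0.0893, 0.1313], 0.62)]
now 13.55 [ 0.5918 -0.0268  0.2399] yaw -85.04 -> mm [ 2.4 -0.6 71.9] turn 3.0 q [-0.4378  0.4497  0.6803  1.3908 -0.2806  1.3998 -1.243 ]
```

View pics/w3.png

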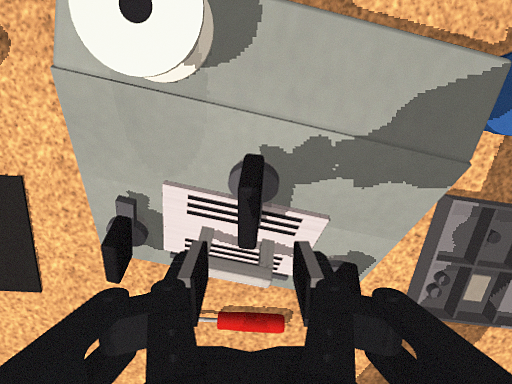

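Emit:
step_arm --deltas "1 -1 30 2 0.5;2 -1 60 2 0.5;2 -1 72 2 0.5;2 -1 72 2 0.5;2 -1 72 2 0.4;2 -1 72 2 0.3;2 -1 72 2 0.2;2 -1 72 2 0.1;2 -1 72 2 0.1;2 -1 72 2 0" --squeeze 20

```text
time: 14.8
tcp_pos: [0.5945, -0.026, 0.1691]
tool_rot: [[0.999, 0.048, 0.001], [0.048, -0.999, -0.0], [0.001, 0.001, -1.0]]
wrist_force: [-1.4, 0.5, 4.9]
grip_width: 0.0151
gripper_force: 20.0
```

Run:
```python
from h import *
s=robot.read_state(); print(s['wrist_torque'])
go(.594,-.026,.168,-9)
```

```text
[-0.395   0.0974 -0.1148]
now 14.8 [ 0.5945 -0.026   0.1691] yaw -87.24 -> mm [-0.5 -0.   1.1] turn -78.2 q [-0.4367  0.5001  0.6674  1.5009 -0.318   1.2494 -1.2511]
```

Emit:
step_arm --deltas "0 0 0 -8 0;0 0 0 -17 0;0 0 0 -26 0;0 0 0 -35 0;0 0 0 -44 0;0 0 0 -53 0;0 0 0 -62 0;0 0 0 -70 0;0 0 0 -76 0;0 0 0 -79 0"

```text
time: 16.05
tcp_pos: [0.5953, -0.0234, 0.1761]
tool_rot: [[0.144, 0.99, 0.007], [0.99, -0.144, 0.006], [0.007, 0.006, -1.0]]
wrist_force: [-13.4, 5.7, 30.6]
grip_width: 0.0157
gripper_force: 131.7
```

Run:
```python
from h import *
s=robot.read_state(); print(s['wrist_torque'])
go(.594,-.026,.168,-9)
```

```text
[ 0.2921  1.4796 -1.7292]
now 16.05 [ 0.5953 -0.0234  0.1761] yaw -8.27 -> mm [-2.8 -0.9  8.1] turn 0.7 q [-0.2411  0.446   0.3668  1.4863 -0.1713  1.2335  0.0044]
```

Emit:
step_arm --deltas "0 0 -4 3 0.1;0 0 -6 3 0.3;0 0 -8 3 0.5;0 0 -30 3 0.6;0 0 -70 3 0.6;-10 -20 -80 0 0.6;-10 -40 -80 0 0.6;-10 -70 -80 0 0.6;-10 -85 -80 0 0.6;-10 -85 -80 0 0.6"

```text
time: 17.3
tcp_pos: [0.5075, -0.0231, 0.2477]
tool_rot: [[0.143, 0.99, -0.001], [0.99, -0.143, 0.0], [0.0, -0.001, -1.0]]
wrist_force: [-0.2, -0.0, 1.0]
grip_width: 0.0512
gripper_force: 0.0
```

Run:
```python
from h import *
s=robot.read_state(); print(s['tcp_pos'],s['tool_rot'])
im=snap('wrist','w4.png'); t=snap('top','t4.png')
c=cv2.resize(t[120:220,240:360],None,fx=3.84,fy=3.84,interpolation=2)
v=np.hstack([im,c]); cv2.imwrite('pics/v4.png',cv2.resize(v,None,fx=.8,fy=.8)[:,:800,::-1])
for c in ['wrist','top']:
  for q in ['knob_top_grip','grille_handle','grille','grille_corner_a']:
    print(c,q,[(np.round(d['xyz'],4).tolist(),round(d['p'],2)) for d in robot.pinpoint(c,q)[:4]])
go(.5245,-.018,.135,-9.2)
```

```text
[ 0.5075 -0.0231  0.2477] [[ 0.1427  0.9898 -0.0013]
 [ 0.9898 -0.1427  0.0005]
 [ 0.0003 -0.0014 -1.    ]]
wrist knob_top_grip [([0.5944, -0.0255, 0.1802], 0.7), ([0.4939, -0.1179, 0.1316], 0.6), ([0.5257, 0.0873, 0.1297], 0.43)]
wrist grille_handle [([0.5212, -0.0163, 0.143], 0.65), ([0.5146, 0.0575, 0.0842], 0.51)]
wrist grille [([0.5474, -0.0167, 0.102], 0.64), ([0.3692, -0.0336, 0.0131], 0.54)]
wrist grille_corner_a [([0.5144, 0.062, 0.0834], 0.97), ([0.5794, -0.0995, 0.1292], 0.81), ([0.4943, -0.084, 0.0771], 0.8), ([0.6014, 0.0444, 0.1274], 0.67)]
top knob_top_grip [([0.6013, -0.031, 0.1804], 0.72), ([0.4204, 0.5407, 0.0109], 0.37)]
top grille_handle [([0.5268, -0.0104, 0.1394], 0.75)]
top grille []
top grille_corner_a [([0.6006, 0.0462, 0.1328], 0.9), ([0.5156, 0.0576, 0.0794], 0.85), ([0.5481, -0.0158, 0.1064], 0.7)]
now 17.8 [ 0.5086 -0.0234  0.2482] yaw -8.23 -> mm [  7.6  14.9 113.2] turn 1.0 q [-0.3004  0.223   0.3826  1.6017 -0.0848  1.3336 -0.0502]
```

View pics/v4.png

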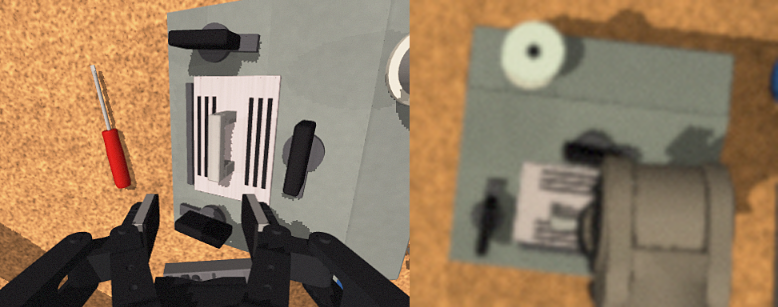

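```bash
cat >> h.py <<'E'
def proj(pts,tcp,R):
    P=robot.camera_params('wrist'); T=np.eye(4); T[:3,:3]=R; T[:3,3]=tcp
    M=np.linalg.inv(T@P['T_tool_cam']); c=(M[:3,:3]@np.array(pts).T).T+M[:3,3]
    return cv2.projectPoints(c*[1,-1,-1],np.zeros(3),np.zeros(3),P['mtx'],P['dist_coeffs'])[0][:,0]
a=np.radians(-9.2); EX=np.array([np.cos(a),np.sin(a),0]); EY=np.array([-np.sin(a),np.cos(a),0]); Z=np.array([0,0,1.])
U=.866*EX+.5*Z; N=-.5*EX+.866*Z
def bar(c,phi0,phi):
    d=np.cos(phi0+phi)*U+np.sin(phi0+phi)*EY; e=-np.sin(phi0+phi)*U+np.cos(phi0+phi)*EY
    return [np.array(c)+s*32*d/1e3+t*7*e/1e3+N*.013 for s,t in [(1,1),(1,-1),(-1,-1),(-1,1)]]
E
python3 - <<'E'
from h import *
im=cv2.imread('pics/w4.png')
tcp=[0.5075,-0.0231,0.2477]; R=np.array([[0.1427,0.9898,-0.0013],[0.9898,-0.1427,0.0005],[0.0003,-0.0014,-1]])
K={'L':((.5245,.089,.130),-np.pi/2),'R':((.494,-.118,.130),np.pi/2),'T':((.594,-.026,.178),np.pi)}
for k,(c,p0) in K.items():
    for ph,col in [(1.5,(0,255,0)),(1.3,(0,0,255))]:
        cv2.polylines(im,[np.int32(proj(bar(c,p0,ph),tcp,R)*4)],True,col,1,16,2)
cv2.imwrite('pics/o4.png',cv2.resize(im[0:330,170:420],None,fx=1.8,fy=1.8,interpolation=2))
E
```

```text
(no output)
```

View pics/o4.png

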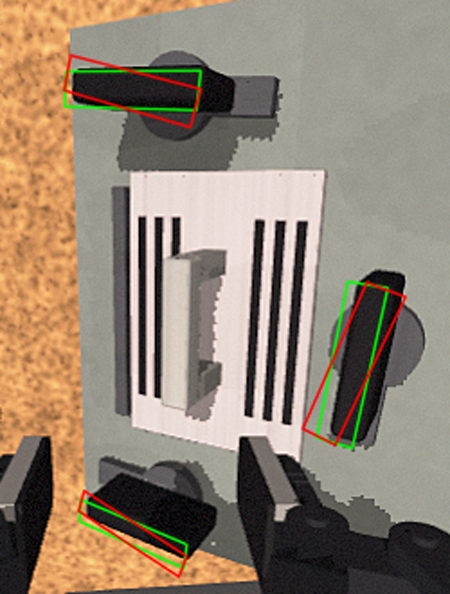

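Emit:
step_arm --deltas "8 15 30 1 0.6;8 15 70 1 0.6;8 15 105 1 0.6;8 15 119 1 0.6;8 15 119 1 0.5;8 15 119 1 0.4;8 15 119 1 0.3;8 15 119 1 0.2;8 15 119 1 0.1;8 15 119 1 0.1" --squeeze 20

```text
time: 19.05
tcp_pos: [0.5248, -0.0175, 0.1306]
tool_rot: [[0.16, 0.987, 0.001], [0.987, -0.16, 0.0], [0.001, 0.001, -1.0]]
wrist_force: [-3.5, -0.1, 5.6]
grip_width: 0.0174
gripper_force: 19.4
```

Emit:
step_arm --deltas "0 0 -3 0 0;0 0 -6 0 0;0 0 -10 0 0;0 0 -15 0 0;0 0 -20 0 0;0 0 -27 0 0;0 0 -34 0 0;0 0 -42 0 0;0 0 -50 0 0;0 0 -50 0 0" --squeeze 30

```text
time: 20.3
tcp_pos: [0.5239, -0.0172, 0.1797]
tool_rot: [[0.16, 0.987, -0.001], [0.987, -0.16, 0.001], [0.0, -0.001, -1.0]]
wrist_force: [-1.7, 0.5, -2.3]
grip_width: 0.0169
gripper_force: 30.1
```

Run:
```python
from h import *
s=robot.read_state(); print(s['wrist_torque'],s['wrist_force'])
im=snap('wrist','w5.png'); t=snap('scene','s5.png')
c=cv2.resize(t[150:320,170:340],(384,384),interpolation=2)
cv2.imwrite('pics/v5.png',cv2.resize(np.hstack([im,c]),None,fx=.85,fy=.85)[:,:,::-1])
for c in ['wrist','scene']:
  for q in ['grille_handle','grille','grille_corner_a']:
    print(c,q,[(np.round(d['xyz'],4).tolist(),round(d['p'],2)) for d in robot.pinpoint(c,q)[:4]])
go(.471,.359,.2,1)
```

```text
[ 0.0944  0.3353 -0.0369] [-1.6501  0.5495 -2.3406]
wrist grille_handle [([0.5252, -0.0189, 0.1912], 0.66)]
wrist grille [([0.545, -0.0145, 0.1485], 0.67)]
wrist grille_corner_a [([0.5118, 0.0589, 0.1321], 0.64), ([0.6025, 0.0477, 0.175], 0.59)]
scene grille_handle [([0.5241, -0.0104, 0.1943], 0.8)]
scene grille [([0.5425, -0.0198, 0.1538], 0.59)]
scene grille_corner_a [([0.5738, -0.0986, 0.1709], 0.91), ([0.5073, 0.0576, 0.1277], 0.8), ([0.6009, 0.0478, 0.1762], 0.71), ([0.4904, -0.0813, 0.1304], 0.69)]
now 20.7 [ 0.5242 -0.0175  0.1791] yaw -9.23 -> mm [ 363.1 -112.9  -20.9] turn -10.2 q [-0.2946  0.3036  0.3747  1.676  -0.1184  1.185  -0.0517]
```

View pics/v5.png

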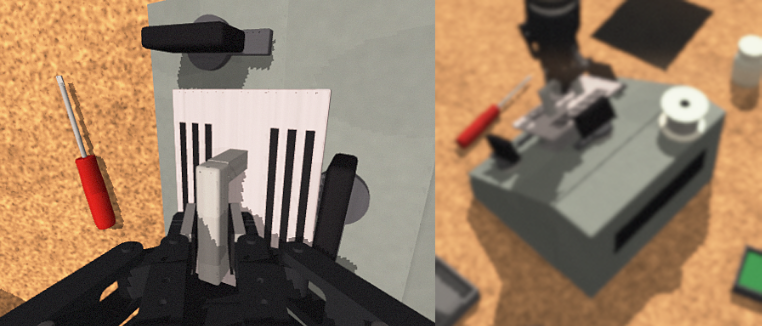

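Emit:
step_arm --deltas "0 0 -10 0 0;0 0 -24 0 0;0 0 -38 0 0;0 0 -50 0 0;10 -3 -56 0 0;30 -9 -60 -1 0;60 -19 -60 -2 0;95 -30 -60 -4 0;130 -40 -60 -5 0;165 -51 -60 -6 0"

```text
time: 21.95
tcp_pos: [0.4992, 0.1569, 0.2389]
tool_rot: [[0.053, 0.999, -0.001], [0.999, -0.053, 0.001], [0.001, -0.001, -1.0]]
wrist_force: [0.0, 0.2, -2.9]
grip_width: 0.0145
gripper_force: 29.8
```

Run:
```python
from h import *
go(.471,.359,.15,1)
```

```text
now 21.95 [0.4992 0.1569 0.2389] yaw -3.02 -> mm [200.3 -38.7  89.1] turn -4.0 q [-0.5443  0.2538  0.2609  1.5774 -0.068   1.3201 -0.3271]
```

Emit:
step_arm --deltas "30 -6 0 -1 0;60 -12 5 -2 0;90 -18 10 -3 0;120 -24 20 -4 0;145 -28 30 -4 0;165 -32 45 -4 0;182 -36 60 -4 0;195 -38 75 -4 0;200 -39 90 -4 0;200 -39 90 -4 0"

```text
time: 23.2
tcp_pos: [0.4719, 0.3543, 0.1473]
tool_rot: [[-0.013, 1.0, -0.003], [1.0, 0.013, -0.003], [-0.003, -0.003, -1.0]]
wrist_force: [0.4, -0.4, -2.9]
grip_width: 0.0145
gripper_force: 29.7
```

Run:
```python
from h import *
s=robot.read_state(); print(s['wrist_torque'],s['wrist_force'])
im=snap('wrist','w6.png'); t=snap('scene','s6.png')
c=cv2.resize(t[90:220,220:350],(384,384),interpolation=2)
cv2.imwrite('pics/v6.png',cv2.resize(np.hstack([im,c]),None,fx=.85,fy=.85)[:,:,::-1])
for c in ['wrist','scene']:
  for q in ['grille_handle','grille','grille_corner_a','mat_middle']:
    print(c,q,[(np.round(d['xyz'],4).tolist(),round(d['p'],2)) for d in robot.pinpoint(c,q)[:4]])
go(.471,.359,.045,1)
```

```text
[ 0.0592 -0.011  -0.0403] [ 0.3832 -0.3952 -2.8522]
wrist grille_handle [([0.4699, 0.3533, 0.1568], 0.56)]
wrist grille [([0.4795, 0.3583, 0.1095], 0.83)]
wrist grille_corner_a [([0.529, 0.428, 0.1212], 0.65), ([0.4315, 0.4283, 0.1064], 0.55)]
wrist mat_middle []
scene grille_handle [([0.4755, 0.3599, 0.1589], 0.85), ([0.5448, -0.021, -0.0021], 0.63)]
scene grille [([0.4806, 0.3586, 0.1144], 0.85), ([0.4739, 0.3582, 0.1585], 0.28)]
scene grille_corner_a [([0.5303, 0.2844, 0.1212], 0.91), ([0.4335, 0.2854, 0.1062], 0.88), ([0.4319, 0.4237, 0.1044], 0.88), ([0.5324, 0.433, 0.1255], 0.72)]
scene mat_middle [([0.5252, 0.0889, 0.1298], 0.68)]
now 23.7 [0.4731 0.3553 0.1497] yaw 0.76 -> mm [  3.7  -2.1 104.7] turn -0.2 q [-0.7816  0.45    0.1539  1.5227 -0.0724  1.1738 -0.6016]
```

View pics/v6.png

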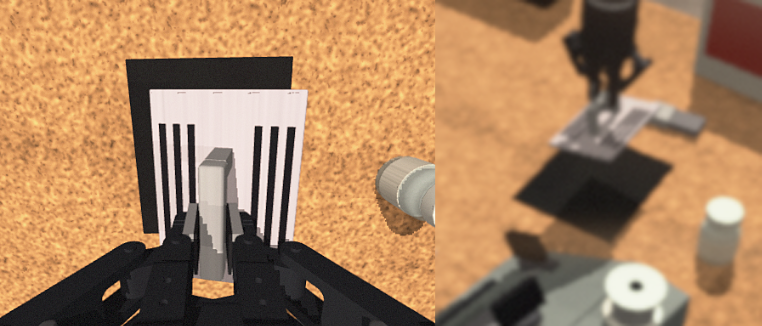

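Emit:
step_arm --deltas "3 -2 20 0 0;3 -2 45 0 0;3 -2 70 0 0;3 -2 88 0 0;3 -2 97 0 0;3 -2 101 0 0;3 -2 104 0 0;3 -2 107 0 0;3 -2 110 0 0;3 -2 111 0 0" --squeeze 20

```text
time: 24.95
tcp_pos: [0.4714, 0.3586, 0.0388]
tool_rot: [[-0.013, 1.0, 0.001], [1.0, 0.013, 0.001], [0.001, 0.001, -1.0]]
wrist_force: [1.3, -0.5, 1.2]
grip_width: 0.0138
gripper_force: 19.7
```

Run:
```python
from h import *
s=robot.read_state(); print(s['wrist_torque'],s['wrist_force'],s['tcp_pos'])
for c in ['wrist','scene']:
  for q in ['grille_handle','grille_corner_a']:
    print(c,q,[(np.round(d['xyz'],4).tolist(),round(d['p'],2)) for d in robot.pinpoint(c,q)[:4]] if (robot.read_camera(c) is not None) else 0)
```

```text
[-0.0909 -0.0529 -0.0564] [ 1.2663 -0.4585  1.1886] [0.4714 0.3586 0.0388]
wrist grille_handle [([0.4685, 0.3601, 0.0484], 0.64)]
wrist grille_corner_a [([0.5217, 0.4321, 0.0056], 0.73), ([0.4217, 0.4297, 0.0055], 0.62)]
scene grille_handle [([0.4713, 0.3663, 0.0502], 0.8)]
scene grille_corner_a [([0.5229, 0.4323, 0.0079], 0.94), ([0.5241, 0.2894, 0.0059], 0.88), ([0.4258, 0.2892, 0.0028], 0.84), ([0.4177, 0.4296, 0.0073], 0.57)]
```

Emit:
step_arm --deltas "0 0 1 0 0;0 0 2 0 0;0 0 2 0 0.1;0 0 2 0 0.2;0 0 2 0 0.35;0 0 2 0 0.5;0 0 -10 0 0.5;0 0 -40 0 0.5;0 0 -90 0 0.5;0 0 -130 0 0.5"

```text
time: 26.6
tcp_pos: [0.4713, 0.3587, 0.1712]
tool_rot: [[-0.013, 1.0, 0.002], [1.0, 0.013, 0.002], [0.002, 0.002, -1.0]]
wrist_force: [0.5, 0.6, 0.1]
grip_width: 0.0428
gripper_force: 0.0
```

Run:
```python
from h import *
snap('top','t7.png');snap('scene','s7.png')
im=snap('wrist','w7.png')
t=cv2.imread('pics/t7.png')[120:250,150:350]; s=cv2.imread('pics/s7.png')[110:280,170:370]
cv2.imwrite('pics/v7.png',np.hstack([cv2.resize(im[:,:,::-1],(400,300)),cv2.resize(s,(353,300),interpolation=2)]))
for c in ['wrist','scene','top']:
  for q in ['grille_handle','grille_corner_a']:
    print(c,q,[(np.round(d['xyz'],4).tolist(),round(d['p'],2)) for d in robot.pinpoint(c,q)[:4]])
for q in ['reel_middle','driver_grip','jar_middle','brush_grip','tin_middle']: print(q,robot.pinpoint('scene',q)[:1])
```

```text
wrist grille_handle [([0.4695, 0.3598, 0.0446], 0.82)]
wrist grille_corner_a [([0.4198, 0.434, 0.0049], 0.93), ([0.5224, 0.2878, 0.006], 0.81), ([0.5218, 0.4333, 0.0054], 0.76), ([0.4268, 0.29, 0.0037], 0.55)]
scene grille_handle [([0.4729, 0.3602, 0.0488], 0.87), ([0.6858, 0.3318, 0.0396], 0.28)]
scene grille_corner_a [([0.4212, 0.2875, 0.0054], 0.82), ([0.5243, 0.2859, 0.005], 0.81), ([0.4188, 0.4288, 0.0054], 0.72), ([0.5255, 0.4324, 0.0045], 0.68)]
top grille_handle [([0.4743, 0.3619, 0.043], 0.79)]
top grille_corner_a [([0.5197, 0.2862, 0.005], 0.86), ([0.4233, 0.435, 0.0047], 0.79), ([0.5197, 0.4313, 0.0053], 0.74), ([0.4231, 0.2853, 0.0048], 0.69)]
reel_middle [{'xyz': [0.7079, 0.0349, 0.1895], 'p': 0.77}]
driver_grip [{'xyz': [0.3695, -0.0391, 0.0116], 'p': 0.76}]
jar_middle [{'xyz': [0.6817, 0.3292, 0.0398], 'p': 0.96}]
brush_grip [{'xyz': [0.4285, 0.545, 0.0128], 'p': 0.76}]
tin_middle [{'xyz': [0.697, -0.3093, 0.0183], 'p': 0.59}]
```

View pics/v7.png

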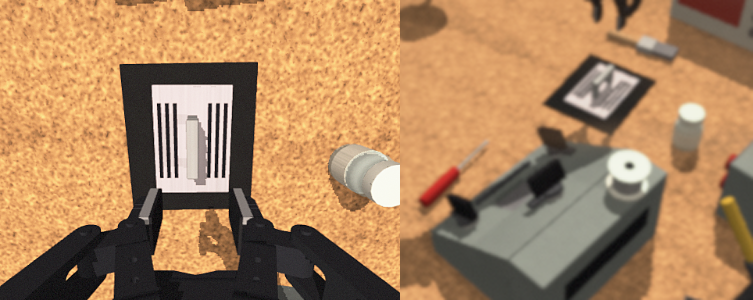

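The grille lies flat in the middle of the mat with margin all round (wrist view: plate at 152–230, 85–193 inside the mat at 122–258, 63–208). The knobs are all still released and the bystanders have not moved.

```bash
python3 -c "
from workcell import robot
print(robot.hand_in())"
```

```text
the job is handed in; nothing more can be done
None
```

I turned all three knobs to their end stops (sides first, top last), laid the grille flat with its handle up on the mat, left the bystanders where they were, and handed the job in at about 27 s; no verdict came back.

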